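Weigh the top test piece from the pile

TASK

Lift the uppermost tensile test piece (the dog-bone shape) off the pile without shifting the flat bar and plate beneath it, and lay it down gently on the balance's pan, in the middle and lengthwise along the pan's long side. Then let go of it.

Things in the scene. Friction and masses are not known exactly. Their poses are not given: they have to be found in the camera images.
- top_specimen (a point): The piece to move: a flat aluminium dog-bone lying level on top of the pile, 150 mm long, 16 mm thick, up to 0.2 kg. Heads 34 mm wide; the straight waist between them, 70 mm long, 20 mm wide, is the place to grip. The point is its centre, half-way up; x along its length, y across, z up. Same either way round. An identical piece lying alone on the bench is not wanted.
- bar_end (a point): Flat bar under the test piece's waist: loose plain steel, 150 x 40 mm, 12 mm thick, 0.56 kg, lying level across the plate; its upper face carries the test piece. The point is the middle of one end, at the upper face; x runs outwards through that end (the bar's centre is 75 mm towards -x), z up. To be left where it is.
- base_plate: Bottom of the pile: a loose dark steel plate lying on the bench, 110 mm (x) by 130 mm (y), 10 mm thick, 1.1 kg. Origin at the centre of its underside. To be left where it is.
- pan (a point): Pan of the white laboratory balance: a fixed rigid flat steel plate without rim, 130 mm (x) by 190 mm (y, its long side), its upper face 62 mm above the bench. The point is the centre of that face, z up. The casing reaches 160 mm from it towards -x and 100 mm towards +x, all lower than the pan. The balance may stand left or right of the pile.
There are look-alikes about, which are no part of the job. Leave any purple or yellow look-alike of the part that bears top_specimen alone.

How it is judged:
By the outcome, as a careful person would: the job done as asked, in the order asked, and still so for the second after the job is handed in, with the robot touching nothing.
It also fails if it takes over 45 s, if anything falls off the work surface, if the arm or the gripper's body presses on something with over 40 N, if the wrist force passes 120 N, or if a joint passes its speed limit or range.

ROBOT

A 6-joint arm with a two-finger parallel gripper is mounted at the origin on the work surface. World frame = base frame: x ahead of the robot, y to its left, z up, the work surface at z = 0. Lengths are in m, angles in degrees, forces in N, time in s.
With the tool pointing down it reaches from about 0.3 to 0.75 m from the base axis. Payload 8.5 kg.
Tool frame: the origin (TCP) lies on the centre line of the jaws, within the pads' length; the fingertips stand 14 mm ahead of it and the grasp point (between the pads) lies 5 mm behind it; z points along the fingers, x is the direction in which the jaws open and shut, and the axes are right-handed (so a half turn about z gives the same grasp; the last joint's range is limited). The gripper opens to 85 mm and grips with 20 to 120 N. Pads are 22 mm wide; open, the fingers measure 114 mm over their backs; the gripper's body (76 mm by 85 mm) begins 54 mm behind the grasp point. The pads swing forward as they close: fully open they stand 13 mm farther back than shut.
Start: joints at [61.748, 21.807, 74.336, -0, 83.858, -12.336], TCP at [0.151, 0.529, 0.245] pointing down, gripper open.
Joint ranges: [-178.18, 178.18], [-50.72, 133.34], [12.68, 142.11], [-81.47, 261.47], [9.98, 163.14], [-165.26, 165.26]. Speed limits (degrees/s): [136.94, 136.94, 180, 180, 180, 180].

INTERFACE

Orientations are given as a 3x3 rotation matrix whose columns are the frame's x, y, z axes.
In Python, from rig import * gives the robot as it stands.
- The arm moves only by the shell command python3 -m crank 'ROWS' [FORCE]. ROWS is JSON, one flat list of numbers, 7 for each row, row after row: the turn, a rotation vector about the world's x, y, z in rad, then the shift along the world's x, y, z in m, then the opening in per cent of the stroke, from 0 (shut) to 100 (fully open). A call has 1 to 20 rows; each row shifts and turns the commanded pose from where the row before left it; what a row does not reach is not made up. A row lasts 1/10 s, in which the tool goes at most 50 mm and 8.59 degrees, less where a joint would pass 70% of its speed; a pose out of reach is approached as far as the arm can. A call is refused whole if a number of a shift passes 0.05 or a number of a turn 0.15, either way. A call with a gripper value outside its range is refused whole. The fingers move at their own pace and stop on an object; FORCE is the grip in N (left out, the last holds). Time passes only in rows, so rows that do not move let the fingers close. It gives the time, the measured TCP pose, the force and the opening at its end, in the units of the state.
- observe(): the state, without advancing time (a new reading comes with each control period).
- get_image(name): name is "side" or "top"; returns a dict with "frame" (480x640x3 uint8, red, green, blue), "fov_y" (degrees; the focal length in pixels is half the picture's height over the tangent of half this angle, whatever the lens; pixels are square), "cx", "cy" (the principal point, pixels), "k1" (the pictures are not rectified: a ray, as slopes to the right and down, at radius r is drawn at 1 + k1 r^2 times it, then the intrinsics apply), "world_to_cam" (4x4, takes a point from world to camera coordinates). Camera axes: x right, y up, looking along -z (the intrinsics and any distortion apply to the point x, -y, -z); pixel columns grow to the right and rows downward; lengths in m; the calibration is good to about 2 mm. A picture is of the moment at which its call begins. There is no depth.
- close_job(): hands the job in, once; it reports no verdict.
The state is a dict: "time_s": time; "q": joint angles; "qvel": joint speeds; "joint_efforts": joint torques, N m; "position": TCP position; "tool_rot": TCP orientation; "ft_force": force on the tool from outside, world axes, zero at the start; "wrist_torque": the same for the moment, N m; "grip_width": finger opening in m.
Only numpy, scipy, OpenCV 4.12 (cv2) and the standard library are available. Lean on these libraries where they do the work, as an engineer would, in place of code of your own. Each camera call takes 0.05 s, during which the arm holds its last target. There are 200 camera calls.

## Working session

There is one attempt and no reset: what is moved stays moved. The work goes in short steps, Python scripts to look and compute and a shell command to move; the robot and the scene stay as the last step left them, time stands still between calls to the robot, and variables do not carry over. Pictures are saved under pics/ and viewed, about 8 in all and at most 12, crops included, and the job is handed in when it is done.

```bash
mkdir -p pics
cat > h.py <<'E'
from rig import *
import numpy as np, cv2
def snap(n,f=None):
    d=get_image(n)
    if f: cv2.imwrite(f,cv2.cvtColor(d["frame"],cv2.COLOR_RGB2BGR))
    return d
def K(d):
    f=240/np.tan(np.radians(d["fov_y"]/2)); return np.array([[f,0,d["cx"]],[0,f,d["cy"]],[0,0,1.]])
def ray(d,uv):
    uv=np.asarray(uv,float).reshape(-1,2); k=K(d)
    p=np.c_[(uv[:,0]-k[0,2])/k[0,0],(uv[:,1]-k[1,2])/k[1,1]]; q=p.copy()
    for _ in range(30): q=p/(1+d["k1"]*(q**2).sum(1,keepdims=True))
    M=np.array(d["world_to_cam"]); R=M[:3,:3]; c=-R.T@M[:3,3]
    return c,np.c_[q[:,0],-q[:,1],-np.ones(len(q))]@R
def plane(d,uv,z):
    c,r=ray(d,uv); return c+r*((z-c[2])/r[:,2])[:,None]
def proj(d,P):
    P=np.asarray(P,float).reshape(-1,3);M=np.array(d["world_to_cam"]); c=P@M[:3,:3].T+M[:3,3]
    q=np.c_[c[:,0]/-c[:,2],-c[:,1]/-c[:,2]]; q=q*(1+d["k1"]*(q**2).sum(1,keepdims=True)); k=K(d)
    return q*[k[0,0],k[1,1]]+[k[0,2],k[1,2]]
E
python3 - <<'E'
from h import *
for n in("top","side"):
    d=snap(n,f"pics/{n}1.png"); print(n,d["fov_y"],d["k1"],np.round(ray(d,[[320,240]]),3))
o=observe();print(o["time_s"],o["position"],np.round(o["tool_rot"],3),o["grip_width"],o["ft_force"])
E
```

```text
Traceback (most recent call last):
ValueError: setting an array element with a sequence. The requested array has an inhomogeneous shape after 1 dimensions. The detected shape was (2,) + inhomogeneous part.
```

View pics/top1.png

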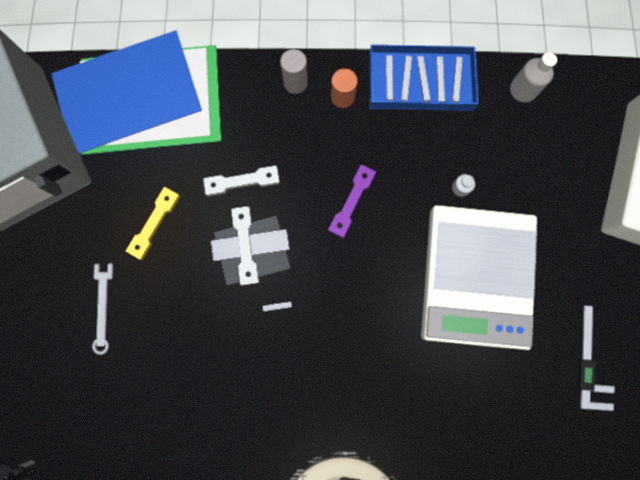

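The top view shows the pile at about (246,246): dog-bone running roughly vertically in the image, from (241,209) to (249,283). The bar lies across it, from (212,247) to (288,240), on a dark plate. The lone identical piece is at (241,180). The balance pan is at about (486,260), with the display side towards the robot.

Run:
```python
from h import *
D={}
for n in("top","side"):
    d=D[n]=snap(n,f"pics/{n}2.png"); c,r=ray(d,[[320,240]]); print(n,d["fov_y"],d["k1"],c.round(3),r.round(3))
np.save("top.npy",D["top"],allow_pickle=True);np.save("side.npy",D["side"],allow_pickle=True)
o=observe();print(o["time_s"],o["position"],np.round(o["tool_rot"],3),o["grip_width"],o["ft_force"])
t=D["top"]
print("dog ends",plane(t,[[241,209],[249,283]],.038).round(3))
print("bar ends",plane(t,[[212,247],[288,240]],.022).round(3))
print("pan",plane(t,[[436,223],[536,229],[533,297],[434,291]],.062).round(3))
a=cv2.imread("pics/top2.png")
A=cv2.resize(a[195:300,195:305],None,fx=5,fy=5,interpolation=cv2.INTER_CUBIC)
B=cv2.resize(a[195:355,415:545],None,fx=3.28,fy=3.28,interpolation=cv2.INTER_CUBIC)[:525,:250*1]
cv2.imwrite("pics/topcrop.png",A)
```

```text
top 48.16424060848418 -0.09169444018075847 [0.369 0.048 1.064] [[ 0.149  0.003 -0.989]]
side 47.875130826696136 -0.1584100240030424 [ 0.35  -0.761  0.839] [[ 0.174  0.717 -0.676]]
0.15 [0.15073383 0.52873655 0.24486126] [[ 0.274  0.962 -0.   ]
 [ 0.962 -0.274 -0.001]
 [-0.001 -0.    -1.   ]] 0.08554399910386785 [ 0.91198115  0.25994413 -0.26856296]
dog ends [[0.583 0.207 0.038]
 [0.439 0.186 0.038]]
bar ends [[0.51  0.264 0.022]
 [0.525 0.114 0.022]]
pan [[ 0.555 -0.169  0.062]
 [ 0.546 -0.362  0.062]
 [ 0.417 -0.35   0.062]
 [ 0.427 -0.162  0.062]]
```

View pics/side2.png

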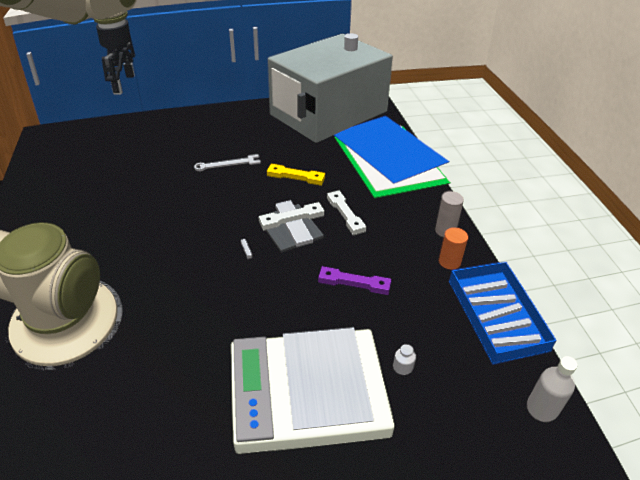

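View pics/topcrop.png

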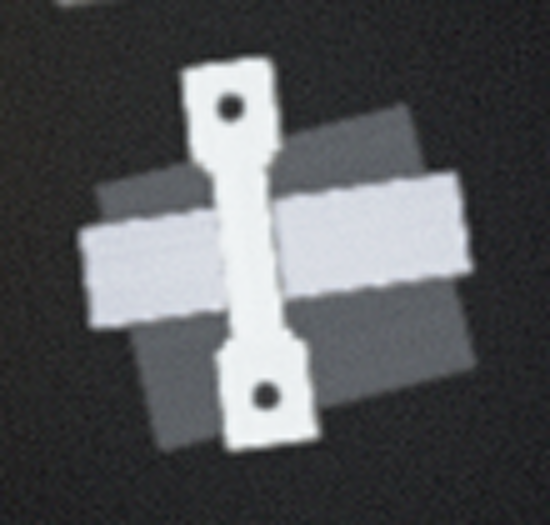

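```bash
cat > m.py <<'E'
from h import *
def fit(d,m,z,box):
    x0,y0,x1,y1=box; M=np.zeros(m.shape,np.uint8); M[y0:y1,x0:x1]=m[y0:y1,x0:x1]*255
    cs=cv2.findContours(M,cv2.RETR_CCOMP,cv2.CHAIN_APPROX_NONE)[0]
    c=max(cs,key=cv2.contourArea)[:,0]
    P=plane(d,c,z)[:,:2]; (ctr,wh,_)=r=cv2.minAreaRect((P*1000).astype(np.float32))
    b=cv2.boxPoints(r); e=b[1]-b[0]; f=b[2]-b[1]; L=e if np.hypot(*e)>np.hypot(*f) else f
    return np.round(ctr,1),np.round(sorted(wh),1),np.degrees(np.arctan2(L[1],L[0])).round(1),P
def dark_holes(d,box,z,thr=110):
    x0,y0,x1,y1=box; g=cv2.cvtColor(d["frame"],cv2.COLOR_RGB2GRAY)
    out=[]
    a=255.-g[y0:y1,x0:x1]; a[a<255-200]=0
    v,u=np.mgrid[y0:y1,x0:x1]
    return plane(d,[[(a*u).sum()/a.sum(),(a*v).sum()/a.sum()]],z)[0]
E
python3 - <<'E'
from m import *
t=np.load("top.npy",allow_pickle=True).item(); s=np.load("side.npy",allow_pickle=True).item()
T=t["frame"].astype(int);S=s["frame"].astype(int)
for p in [(244,235),(241,225),(225,246),(270,243),(265,270),(486,260),(430,250)]: print(p,T[p[1],p[0]])
for p in [(302,214),(270,222),(292,210),(300,235),(340,370),(238,430),(380,400)]: print("s",p,S[p[1],p[0]])
H=[dark_holes(t,(236,211,246,222),.038),dark_holes(t,(243,269,253,280),.038)]
H=np.array(H);e=H[0]-H[1];print("holes",H.round(4),"mid",H.mean(0).round(4),"dist",np.linalg.norm(e),"ang",np.degrees(np.arctan2(e[1],e[0])))
w=T.min(2)>218
print("dog",fit(t,w,.038,(225,200,265,290))[:3])
E
python3 - <<'E'
import cv2
a=cv2.imread("pics/side2.png")
A=cv2.resize(a[190:255,230:340],None,fx=6,fy=6,interpolation=cv2.INTER_CUBIC)
cv2.imwrite("pics/sidecrop.png",A)
b=cv2.imread("pics/top2.png")
cv2.imwrite("pics/pancrop.png",cv2.resize(b[200:355,415:545],None,fx=3.8,fy=3.8,interpolation=cv2.INTER_CUBIC))
E
```

```text
(244, 235) [234 238 240]
(241, 225) [236 241 242]
(225, 246) [209 213 223]
(270, 243) [216 219 227]
(265, 270) [ 97 100 106]
(486, 260) [209 214 222]
(430, 250) [179 183 169]
s (302, 214) [162 164 157]
s (270, 222) [246 251 250]
s (292, 210) [237 240 240]
s (300, 235) [219 221 226]
s (340, 370) [213 217 223]
s (238, 430) [173 171 172]
s (380, 400) [254 254 250]
holes [[0.5692 0.2069 0.038 ]
 [0.4566 0.1891 0.038 ]] mid [0.5129 0.198  0.038 ] dist 0.11393571500896778 ang 8.969666676768203
dog (array([512.6, 198.1]), array([ 32.5, 148.5]), np.float32(9.0))
```

View pics/sidecrop.png

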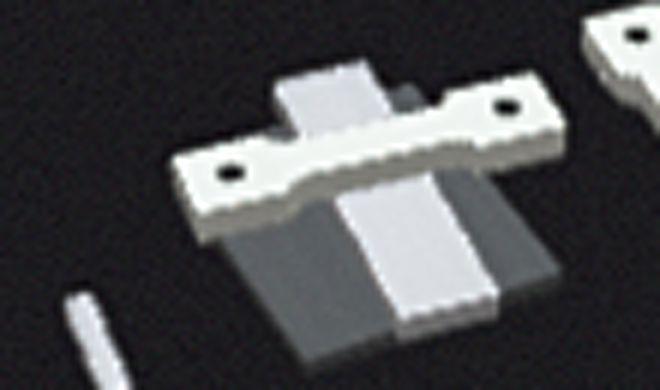

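View pics/pancrop.png

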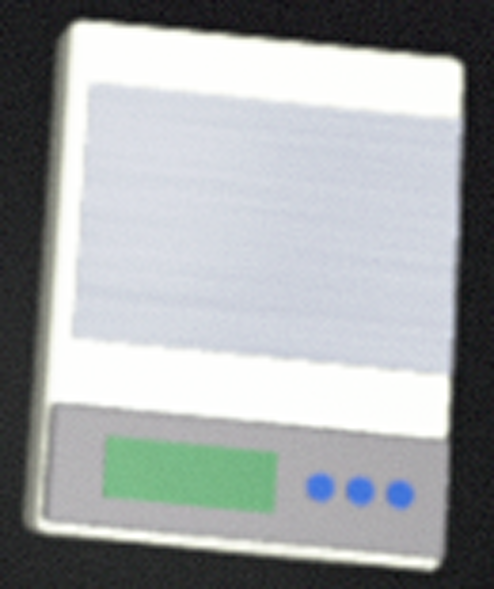

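Side crop: the dog-bone lies level across the bar. Its holes are at about (268.5,218.8) and (314.5,207.8). Pan crop: the pan's corners are clear, at about (438.7,222.1), (536.8,231), (532.9,297.9) and (434,288.7). Next I cross-check both views.

Run:
```python
from m import *
t=np.load("top.npy",allow_pickle=True).item(); s=np.load("side.npy",allow_pickle=True).item()
print("side holes z.038",plane(s,[[268.3,218.7],[314.5,207.8]],.038).round(4))
def tri(u,v):
    c1,r1=ray(t,[u]);c2,r2=ray(s,[v]);A=np.c_[r1[0],-r2[0]];k=np.linalg.lstsq(A,c2-c1,rcond=None)[0];a=c1+k[0]*r1[0];b=c2+k[1]*r2[0];return ((a+b)/2).round(4),np.linalg.norm(a-b).round(4)
h=proj(t,[[.5692,.2069,.038],[.4566,.1891,.038]])
print("tri",tri(h[1],[268.3,218.7]),tri(h[0],[314.5,207.8]))
def corners(d,box):
    x0,y0,x1,y1=box;F=d["frame"].astype(int); m=((F[...,2]-F[...,0])>4)&(F.min(2)>175)&(F[...,1]<235)
    M=np.zeros(m.shape,np.uint8);M[y0:y1,x0:x1]=m[y0:y1,x0:x1]*255
    M=cv2.morphologyEx(M,cv2.MORPH_CLOSE,np.ones((5,5)));M=cv2.morphologyEx(M,cv2.MORPH_OPEN,np.ones((7,7)))
    c=max(cv2.findContours(M,0,cv2.CHAIN_APPROX_NONE)[0],key=cv2.contourArea)
    P=(plane(d,c[:,0],.062)[:,:2]*1000).astype(np.float32)
    r=cv2.minAreaRect(P);b=cv2.boxPoints(r);return r,b.round(1)
print("pan top",corners(t,(425,212,545,305)))
print("pan side",corners(s,(270,320,390,440)))
man=plane(t,[[438.7,222.1],[536.8,231],[532.9,297.9],[434,288.7]],.062);print(man.round(4),man.mean(0).round(4))
e=man[0]-man[1]+man[3]-man[2];print(np.degrees(np.arctan2(e[1],e[0])))
ms=plane(s,[[284,333],[353,328],[373,423],[293,430]],.062);print("side man",ms.round(3),ms.mean(0).round(4))
```

```text
side holes z.038 [[0.4562 0.1834 0.038 ]
 [0.5684 0.2011 0.038 ]]
tri (array([0.457 , 0.1899, 0.0326]), np.float64(0.0002)) (array([0.5701, 0.2078, 0.0325]), np.float64(0.0003))
pan top (((486.593994140625, -261.3620300292969), (187.6540069580078, 128.19972229003906), 84.896240234375), array([[ 414.4, -349.1],
       [ 542.1, -360.5],
       [ 558.8, -173.6],
       [ 431.1, -162.2]], dtype=float32))
pan side (((485.4700927734375, -265.5257263183594), (187.9048309326172, 127.52009582519531), 85.09752655029297), array([[ 413.9, -353.7],
       [ 541. , -364.6],
       [ 557. , -177.4],
       [ 430. , -166.5]], dtype=float32))
[[ 0.5571 -0.1741  0.062 ]
 [ 0.5422 -0.3633  0.062 ]
 [ 0.4148 -0.3494  0.062 ]
 [ 0.4308 -0.1624  0.062 ]] [ 0.4862 -0.2623  0.062 ]
85.31013527953192
side man [[ 0.433 -0.165  0.062]
 [ 0.557 -0.179  0.062]
 [ 0.539 -0.37   0.062]
 [ 0.413 -0.356  0.062]] [ 0.4856 -0.2672  0.062 ]
```

Both views agree on x and angle (9° for the specimen, 85° for the pan). In y they differ by a consistent 4–6 mm, so I'll take the mean and check the fingers against the piece from above before descending. First move: to above the pile.

```bash
python3 -m crank '[0,0,0.0217,0.018,-0.0167,-0.005,55, 0,0,0.0217,0.018,-0.0167,-0.005,55, 0,0,0.0217,0.018,-0.0167,-0.005,55, 0,0,0.0217,0.018,-0.0167,-0.005,55, 0,0,0.0217,0.018,-0.0167,-0.005,55, 0,0,0.0217,0.018,-0.0167,-0.005,55, 0,0,0.0217,0.018,-0.0167,-0.005,55, 0,0,0.0217,0.018,-0.0167,-0.005,55, 0,0,0.0217,0.018,-0.0167,-0.005,55, 0,0,0.0217,0.018,-0.0167,-0.005,55, 0,0,0.0217,0.018,-0.0167,-0.005,55, 0,0,0.0217,0.018,-0.0167,-0.005,55, 0,0,0.0217,0.018,-0.0167,-0.005,55, 0,0,0.0217,0.018,-0.0167,-0.005,55, 0,0,0.0217,0.018,-0.0167,-0.005,55, 0,0,0.0217,0.018,-0.0167,-0.005,55, 0,0,0.0217,0.018,-0.0167,-0.005,55, 0,0,0.0217,0.018,-0.0167,-0.005,55, 0,0,0.0217,0.018,-0.0167,-0.005,55, 0,0,0.0217,0.018,-0.0167,-0.005,55]' 40
python3 -m crank '[0,0,0,0,0,-0.02,55, 0,0,0,0,0,-0.02,55, 0,0,0,0,0,-0.02,55, 0,0,0,0,0,0,55, 0,0,0,0,0,0,55, 0,0,0,0,0,0,55]'
python3 - <<'E'
from h import *
for n in("top","side"):
    d=snap(n); np.save(n+"3.npy",d,allow_pickle=True); a=cv2.cvtColor(d["frame"],cv2.COLOR_RGB2BGR)
    c=a[170:310,170:320] if n=="top" else a[140:270,220:360]
    cv2.imwrite(f"pics/{n}3.png",cv2.resize(c,None,fx=4,fy=4,interpolation=cv2.INTER_CUBIC))
o=observe();print(o["time_s"],o["position"].round(4),o["q"],np.degrees(np.arctan2(o["tool_rot"][1][0],o["tool_rot"][0][0])),o["grip_width"],o["ft_force"])
E
python3 - <<'E'
import cv2,numpy as np
a=cv2.imread("pics/side3.png");b=cv2.imread("pics/top3.png")
print(a.shape,b.shape)
E
```

```text
time_s: 2.15
position: [0.5114, 0.1941, 0.1449]
tool_rot: [[-0.156, 0.988, -0.0], [0.988, 0.156, -0.0], [0.0, -0.0, -1.0]]
ft_force: [-0.5, 0.2, 0.8]
grip_width: 0.0468
time_s: 2.75
position: [0.5113, 0.1951, 0.0864]
tool_rot: [[-0.156, 0.988, 0.002], [0.988, 0.156, 0.0], [-0.0, 0.002, -1.0]]
ft_force: [-0.6, -0.4, 0.4]
grip_width: 0.0468
2.85 [0.5112 0.195  0.0863] [ 8.48000951e+00  3.10792573e+01  8.79580085e+01 -5.18555961e-04
  6.08633625e+01 -9.04764428e+01] 98.95670330104855 0.047154452817595435 [ 0.44161694 -0.204979   -0.15062541]
(520, 560, 3) (560, 600, 3)
```

View pics/side3.png

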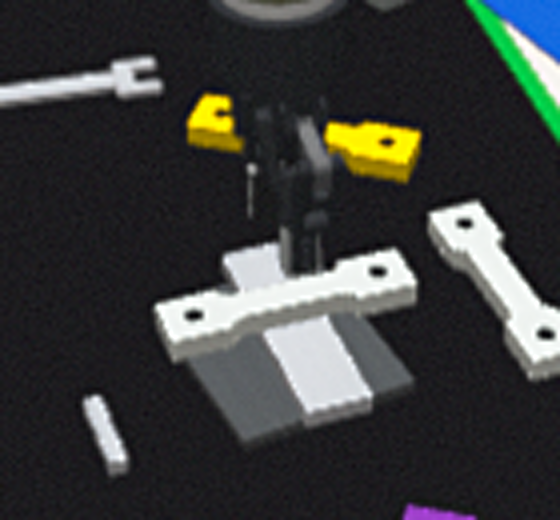

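Run:
```python
from h import *
R=observe()["tool_rot"];p=observe()["position"];R=np.array(R)
G=[p+R@np.array([sx*.0235,sy*.011,.014]) for sx in(-1,1) for sy in(-1,1)]
ims=[]
for n,(y0,y1,x0,x1) in (("top",(170,310,170,320)),("side",(150,255,240,360))):
    d=np.load(n+"3.npy",allow_pickle=True).item(); a=cv2.cvtColor(d["frame"],cv2.COLOR_RGB2BGR)
    k=5; c=cv2.resize(a[y0:y1,x0:x1],None,fx=k,fy=k,interpolation=cv2.INTER_CUBIC)
    c=cv2.convertScaleAbs(255*(c/255.)**.5)
    for i,q in enumerate(proj(d,G)): cv2.circle(c,tuple(int(v) for v in (q-[x0,y0])*k+k/2),3,(0,0,255) if i<2 else (0,255,0),-1)
    ims.append(c)
    print(n,proj(d,G).round(1))
w=max(i.shape[1] for i in ims)
cv2.imwrite("pics/t3.png",ims[0][:600,:800]);cv2.imwrite("pics/s3.png",ims[1][:600,:800])
```

```text
top [[256.3 246.9]
 [254.8 235.4]
 [231.4 250.5]
 [230.1 239. ]]
side [[289.6 208.1]
 [298.8 205.9]
 [282.9 196. ]
 [291.9 194. ]]
```

View pics/s3.png

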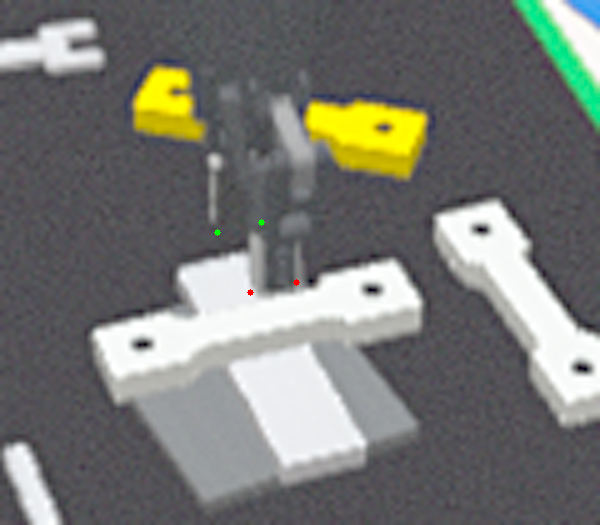

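View pics/t3.png

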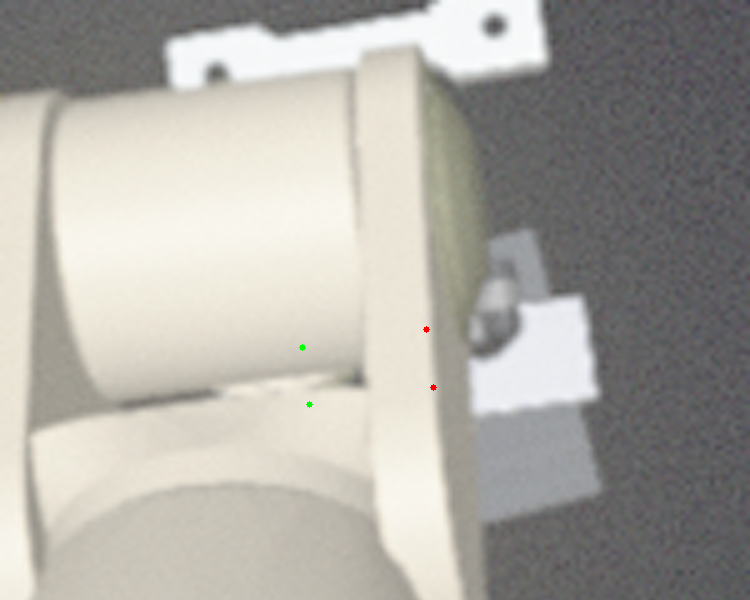

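The projected tips match the drawn near finger to about 1 px, and this supports y≈0.195. Next I descend and close slowly, stopping just short of the bar.

```bash
python3 -m crank '[0,0,0,0,0,-0.01,55, 0,0,0,0,0,-0.01,55, 0,0,0,0,0,-0.01,55, 0,0,0,0,0,-0.008,55, 0,0,0,0,0,-0.004,55, 0,0,0,0,0,0,55, 0,0,0,0,0,0,55]' 40
python3 -m crank '[0,0,0,0,0,0,45, 0,0,0,0,0,0,38, 0,0,0,0,0,0,34, 0,0,0,0,0,0,31, 0,0,0,0,0,0,29, 0,0,0,0,0,0,27, 0,0,0,0,0,0,25, 0,0,0,0,0,0,22, 0,0,0,0,0,0,18, 0,0,0,0,0,0,10, 0,0,0,0,0,0,0, 0,0,0,0,0,0,0, 0,0,0,0,0,0,0, 0,0,0,0,0,0,0]' 40
```

```text
time_s: 3.55
position: [0.511, 0.1949, 0.0434]
tool_rot: [[-0.156, 0.988, 0.0], [0.988, 0.156, 0.0], [0.0, 0.0, -1.0]]
ft_force: [0.3, -0.0, 0.6]
grip_width: 0.047
time_s: 4.95
position: [0.5108, 0.1951, 0.0436]
tool_rot: [[-0.156, 0.988, 0.0], [0.988, 0.156, 0.0], [0.0, 0.0, -1.0]]
ft_force: [-1.0, 3.2, 5.4]
grip_width: 0.0186
```

```bash
python3 -m crank '[0,0,0,0,0,0.002,0, 0,0,0,0,0,0.003,0, 0,0,0,0,0,0.005,0, 0,0,0,0,0,0.01,0, 0,0,0,0,0,0.02,0, 0,0,0,0,0,0.02,0, 0,0,0,0,0,0.02,0, 0,0,0,0,0,0.02,0, 0,0,0,0,0,0,0, 0,0,0,0,0,0,0]'
python3 - <<'E'
from h import *
for n in("top","side"):
    d=snap(n); np.save(n+"4.npy",d,allow_pickle=True); a=cv2.cvtColor(d["frame"],cv2.COLOR_RGB2BGR)
    if n=="side": cv2.imwrite("pics/s4.png",cv2.resize(a[130:260,220:360],None,fx=4,fy=4,interpolation=cv2.INTER_CUBIC))
E
```

```text
time_s: 5.95
position: [0.5106, 0.1948, 0.1432]
tool_rot: [[-0.156, 0.988, 0.0], [0.988, 0.156, -0.0], [-0.0, 0.0, -1.0]]
ft_force: [-0.1, 0.7, -1.9]
grip_width: 0.0186
```

View pics/s4.png

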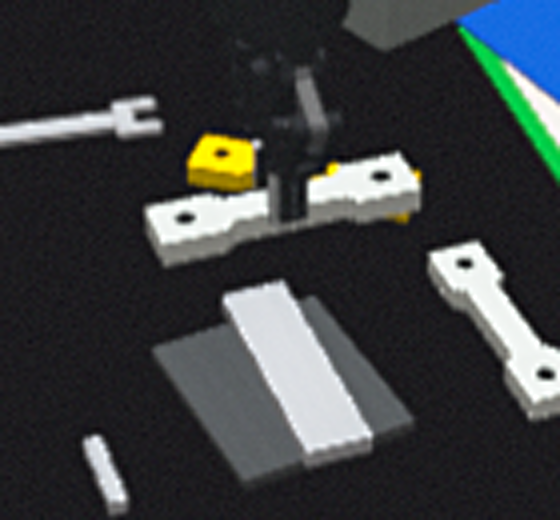

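The piece came up level, and the bar and plate look unmoved. Next I carry it over to the pan, turning −103.9°.

```bash
python3 -m crank '[0,0,-0.05,-0.0006,-0.0117,0.002,0, 0,0,-0.0907,-0.0012,-0.0229,0,0, 0,0,-0.0907,-0.0012,-0.0229,0,0, 0,0,-0.0907,-0.0012,-0.0229,0,0, 0,0,-0.0907,-0.0012,-0.0229,0,0, 0,0,-0.0907,-0.0012,-0.0229,0,0, 0,0,-0.0907,-0.0012,-0.0229,0,0, 0,0,-0.0907,-0.0012,-0.0229,0,0, 0,0,-0.0907,-0.0012,-0.0229,0,0, 0,0,-0.0907,-0.0012,-0.0229,0,0, 0,0,-0.0907,-0.0012,-0.0229,0,0, 0,0,-0.0907,-0.0012,-0.0229,0,0, 0,0,-0.0907,-0.0012,-0.0229,0,0, 0,0,-0.0907,-0.0012,-0.0229,0,0, 0,0,-0.0907,-0.0012,-0.0229,0,0, 0,0,-0.0907,-0.0012,-0.0229,0,0, 0,0,-0.0907,-0.0012,-0.0229,0,0, 0,0,-0.0907,-0.0012,-0.0229,0,0, 0,0,-0.0907,-0.0012,-0.0229,0,0, 0,0,-0.0907,-0.0012,-0.0229,0,0]'
python3 -m crank '[0,0,-0.0397,-0.0006,-0.0117,0,0, 0,0,0,0,0,-0.015,0, 0,0,0,0,0,-0.015,0, 0,0,0,0,0,0,0, 0,0,0,0,0,0,0, 0,0,0,0,0,0,0]'
python3 - <<'E'
from h import *
for n in("top","side"):
    d=snap(n); np.save(n+"5.npy",d,allow_pickle=True); a=cv2.cvtColor(d["frame"],cv2.COLOR_RGB2BGR)
    if n=="side": cv2.imwrite("pics/s5.png",cv2.resize(a[230:450,220:400],None,fx=2.7,fy=2.7,interpolation=cv2.INTER_CUBIC))
o=observe();print(o["position"].round(4),np.degrees(np.arctan2(o["tool_rot"][1][0],o["tool_rot"][0][0])),o["q"])
E
```

```text
time_s: 8.05
position: [0.4865, -0.2533, 0.1447]
tool_rot: [[0.999, -0.053, -0.001], [-0.053, -0.999, 0.001], [-0.001, -0.001, -1.0]]
ft_force: [-0.3, 0.0, -1.3]
grip_width: 0.0187
time_s: 8.65
position: [0.4871, -0.2637, 0.1161]
tool_rot: [[0.996, -0.086, 0.001], [-0.086, -0.996, -0.001], [0.001, 0.001, -1.0]]
ft_force: [0.4, -1.0, -1.6]
grip_width: 0.0183
[ 0.4871 -0.2637  0.116 ] -4.917873943438837 [-4.06779672e+01  2.94158988e+01  8.49266410e+01  1.77591374e-03
  6.55882158e+01 -3.57608067e+01]
```

View pics/s5.png

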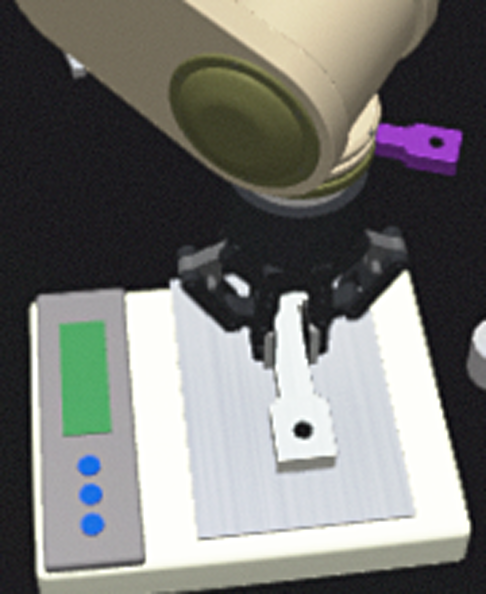

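Run:
```python
from h import *
d=np.load("side5.npy",allow_pickle=True).item()
g=255.-cv2.cvtColor(d["frame"],cv2.COLOR_RGB2GRAY)[384:395,327:338];g[g<80]=0
v,u=np.mgrid[384:395,327:338];uv=[(g*u).sum()/g.sum(),(g*v).sum()/g.sum()]
h=plane(d,[uv],.1104)[0];print(uv,h.round(4),"centre(side view)",(h[:2]+.057*np.array([.0857,.9963])).round(4),"want",[.4855,-.2655])
```

```text
[np.float64(331.7193374523465), np.float64(388.86275798606545)] [ 0.4811 -0.3239  0.1104] centre(side view) [ 0.4859 -0.2671] want [0.4855, -0.2655]
```

```bash
python3 -m crank '[0,0,0,0,0.0015,-0.008,0, 0,0,0,0,0,-0.008,0, 0,0,0,0,0,-0.006,0, 0,0,0,0,0,-0.004,0, 0,0,0,0,0,-0.003,0, 0,0,0,0,0,0,0, 0,0,0,0,0,0,0, 0,0,0,0,0,0,0]'
python3 -m crank '[0,0,0,0,0,-0.001,0, 0,0,0,0,0,0,0, 0,0,0,0,0,-0.001,0, 0,0,0,0,0,0,0, 0,0,0,0,0,0,0]'
```

```text
time_s: 9.55
position: [0.4869, -0.2622, 0.0866]
tool_rot: [[0.996, -0.086, 0.0], [-0.086, -0.996, -0.0], [0.0, 0.0, -1.0]]
ft_force: [0.2, 0.2, -1.0]
grip_width: 0.0189
time_s: 10.05
position: [0.4868, -0.2621, 0.0843]
tool_rot: [[0.996, -0.086, 0.0], [-0.086, -0.996, -0.0], [0.0, 0.0, -1.0]]
ft_force: [0.7, 0.0, -1.7]
grip_width: 0.0186
```

```bash
python3 -m crank '[0,0,0,0,0,-0.0005,0, 0,0,0,0,0,0,0, 0,0,0,0,0,0,0]'; python3 -m crank '[0,0,0,0,0,-0.0005,0, 0,0,0,0,0,0,0, 0,0,0,0,0,0,0]'
```

```text
time_s: 10.35
position: [0.4868, -0.2621, 0.0838]
tool_rot: [[0.996, -0.086, -0.0], [-0.086, -0.996, -0.0], [-0.0, 0.0, -1.0]]
ft_force: [0.5, 0.7, -1.4]
grip_width: 0.0187
time_s: 10.65
position: [0.4869, -0.2621, 0.0836]
tool_rot: [[0.996, -0.086, 0.0], [-0.086, -0.996, -0.0], [0.0, 0.0, -1.0]]
ft_force: [-1.0, 1.6, 3.5]
grip_width: 0.019
```

Contact felt, with fz going from −1.5 to +3.5 N at the expected height. I'll open slowly and retreat.

```bash
python3 -m crank '[0,0,0,0,0,0,22, 0,0,0,0,0,0,24, 0,0,0,0,0,0,26, 0,0,0,0,0,0,30, 0,0,0,0,0,0,36, 0,0,0,0,0,0,44, 0,0,0,0,0,0,52, 0,0,0,0,0,0,58, 0,0,0,0,0,0,58, 0,0,0,0,0,0,58]'
python3 -m crank '[0,0,0,0,0,0.005,58, 0,0,0,0,0,0.01,58, 0,0,0,0,0,0.02,58, 0,0,0,0,0,0.03,58, 0,0,0,0,0,0.03,58, 0,0,0,-0.02,0.03,0.03,58, 0,0,0,-0.02,0.03,0.03,58, 0,0,0,-0.02,0.04,0.01,58, 0,0,0,-0.02,0.04,0,58, 0,0,0,-0.02,0.04,0,58, 0,0,0,-0.02,0.04,0,58, 0,0,0,-0.02,0.04,0,58, 0,0,0,-0.02,0.04,0,58, 0,0,0,0,0,0,58, 0,0,0,0,0,0,58]'
python3 - <<'E'
from m import *
t0=np.load("top.npy",allow_pickle=True).item()
for n in("top","side"):
    d=snap(n,f"pics/{n}6.png"); np.save(n+"6.npy",d,allow_pickle=True)
    b=np.load(n+".npy",allow_pickle=True).item()["frame"].astype(int)
    print(n,"pan centre",proj(d,[[.4865,-.2625,.078]]))
im=cv2.imread("pics/top6.png");s=cv2.imread("pics/side6.png")
f=lambda a:cv2.resize(a,(400,300),interpolation=cv2.INTER_CUBIC)
cv2.imwrite("pics/f6.png",np.vstack([np.hstack([f(im),f(s)]),np.hstack([f(im[200:320,420:580]),f(s[325:445,250:410])])]))
E
```

```text
time_s: 11.65
position: [0.4868, -0.2621, 0.0833]
tool_rot: [[0.996, -0.086, 0.0], [-0.086, -0.996, -0.0], [0.0, 0.0, -1.0]]
ft_force: [-0.3, 0.8, -0.6]
grip_width: 0.0497
time_s: 13.15
position: [0.3267, 0.0384, 0.2492]
tool_rot: [[0.996, -0.084, 0.002], [-0.084, -0.996, -0.001], [0.002, 0.0, -1.0]]
ft_force: [0.7, -0.5, 0.1]
grip_width: 0.0495
top pan centre [[488.66229269 258.52511251]]
side pan centre [[325.63764788 367.66593321]]
```

View pics/f6.png

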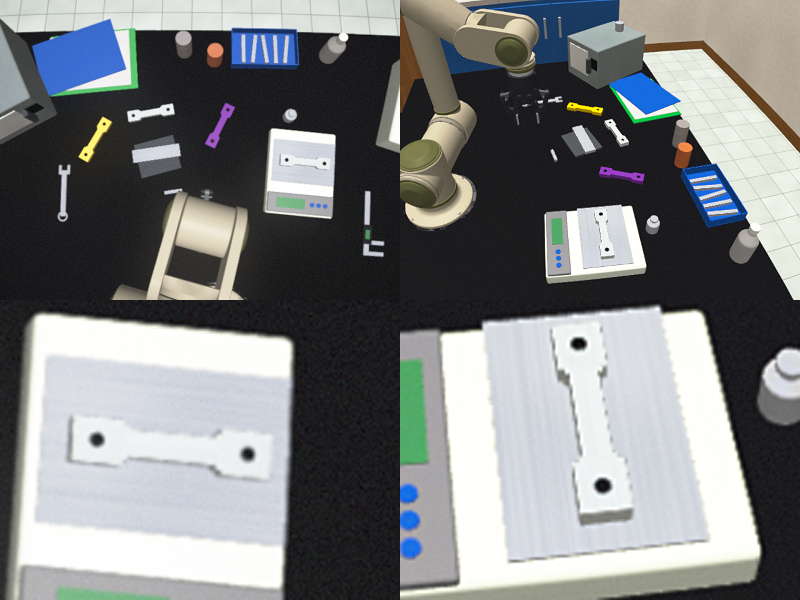

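Run:
```python
from m import *
t=np.load("top6.npy",allow_pickle=True).item();s=np.load("side6.npy",allow_pickle=True).item();t0=np.load("top.npy",allow_pickle=True).item();s0=np.load("side.npy",allow_pickle=True).item()
def hb(d,c,z):
    x,y=map(int,c); return dark_holes(d,(x-4,y-4,x+6,y+6),z)
for n,d,cs,p in(("top",t,[(458,255),(518.5,261.5)],(486.6,-261.4)),("side",s,[(321.4,342.5),(331,399)],(485.5,-265.5))):
    H=np.array([hb(d,c,.078) for c in cs])*1000;e=H[0]-H[1]
    print(n,H.round(1),"dist",np.linalg.norm(e).round(1),"off pan",(H.mean(0)[:2]-p).round(1),"ang",np.degrees(np.arctan2(e[1],e[0])).round(1))
# bar ends before/after, right half of bar only (unoccluded before)
for n,a,b,box in(("top",t0,t,(256,220,300,270)),("side",s0,s,(285,222,325,260)) ):
    for d in(a,b):
        m=d["frame"].min(2)>175; x0,y0,x1,y1=box; v,u=np.nonzero(m[y0:y1,x0:x1]); g=(d["frame"].min(2)>60)[y0:y1,x0:x1]; w=np.nonzero(g)
        print(n,"bar",(u.mean()+x0).round(2),(v.mean()+y0).round(2),len(u),"plate+bar",(w[1].mean()+x0).round(2),(w[0].mean()+y0).round(2),len(w[0]))
```

```text
top [[ 491.8 -205.7   78. ]
 [ 481.9 -319.1   78. ]] dist 113.8 off pan [ 0.3 -1. ] ang 85.0
side [[ 490.5 -209.2   78. ]
 [ 480.9 -322.2   78. ]] dist 113.4 off pan [ 0.2 -0.2] ang 85.1
top bar 271.18 241.4 621 plate+bar 271.13 245.74 1538
top bar 271.14 241.42 621 plate+bar 271.14 245.76 1537
side bar 298.67 231.13 349 plate+bar 300.24 233.38 772
side bar 298.58 231.05 350 plate+bar 300.23 233.36 770
```

Off-centre by at most 1 mm, angle within 0.1°, and the bar and plate are unmoved. Handing in.

```bash
python3 -c "
from rig import *
print(close_job())"
```

```text
the job is handed in; nothing more can be done
None
```

I gripped the top test piece by its waist, lifted it straight off the bar, laid it on the balance pan and let go. The arm then backed away clear, and I handed the job in at about 13 s of robot time.

- **Placing:** both views put the piece within about 1 mm of the pan's centre. Its long axis lies at 85.0–85.1°, against 84.9–85.1° for the pan's long side.
- **Bar and plate:** pictures before and after show the bar and plate in the same place to within 0.1 px.
- **Forces:** the highest wrist force in the readings at the end of each move was about 6 N, at the grip. At set-down it read about 4 N.
- **Disagreement:** the two cameras differed by about 4–6 mm in y on absolute positions. I used the mean for the grasp. For the pan I compared piece and pan within the same view, so the difference cancels.

No check failed.

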